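# Find the loaded parts tin and push it into its bay

### The arm

A 6-joint arm with a two-finger parallel gripper is mounted at the origin on the work surface. World frame = base frame: x ahead of the robot, y to its left, z up, the work surface at z = 0. Lengths are in mm, angles in rad, forces in N, time in s.
With the tool pointing down it reaches from about 350 to 875 mm from the base axis. Payload 4.2 kg.
Tool frame: the origin (TCP) lies where the fingers leave the gripper's body, on its centre line; the fingertips stand ahead of it and the grasp point (between the pads) lies 54 mm ahead of it (arm.nose_length is the z of the fingertips in the tool frame, in mm); z points along the fingers, x is the direction in which the jaws open and shut, and the axes are right-handed (so a half turn about z gives the same grasp; the last joint's range is limited). The gripper opens to 85 mm and grips with 20 to 120 N. Pads are 22 mm wide; open, the fingers measure 114 mm over their backs; the gripper's body (76 mm by 85 mm) begins 54 mm behind the grasp point. The pads swing forward as they close: fully open they stand 13 mm farther back than shut.
Start: joints at [1.411, 0.385, 0.008, 0, -1.194, -0.259], TCP at [254.132, 570.979, 303.912] pointing down, gripper open.
Joint ranges: [-3.14, 3.14], [-1.21, 2.06], [-1.07, 1.41], [-3.16, 2.05], [-2.99, -0.16], [-3.1, 3.1]. Speed limits (rad/s): [2.79, 2.79, 3.14, 3.14, 3.14, 3.14].

### API

Orientations are given as a unit quaternion [x, y, z, w].
In Python, from bench import arm, imaging, job_done gives the robot as it stands.
- The arm moves only by the shell command python3 -m crank 'ROWS' [OPENING]. ROWS is a JSON object of lists of equal length, an entry for each row: "delta_pos": the shift along the tool's x, y, z in m, a list of three; "twist": the turn about the tool's z in rad. In form: {"delta_pos": [[tx, ty, tz], ...], "twist": [twist, ...]}. A call has 1 to 8 rows; each row shifts and turns the commanded pose from where the row before left it, along the tool's axes as they then stand; what a row does not reach is not made up. A row lasts 1/12 s, in which the tool goes at most 41.7 mm and 7.16 degrees, less where a joint would pass 70% of its speed; a pose out of reach is approached as far as the arm can. A call is refused whole if a number of a shift passes 0.0417 or a number of a turn 0.125, either way. A call with a gripper value outside its range is refused whole. OPENING is the opening, from 0 (shut) to 1 (fully open), set as the call begins (- or left out, the last holds). The fingers move at their own pace and stop on an object; the grip force is fixed at half the most. Time passes only in rows, so rows that do not move let the fingers close. It gives the time, the measured TCP pose, the force and the opening at its end, in the units of the state.
- arm.read_state(): the state, without advancing time (a new reading comes with each control period).
- imaging.get_image(name): name is "side" or "top"; returns (picture, depth): 384x512x3 uint8, blue, green, red; 384x512 float32, mm along the optical axis (not along the pixel's ray), 0 where there is no reading.
- imaging.camera_model(name): a dict with "vfov" (degrees; the focal length in pixels is half the picture's height over the tangent of half this angle, whatever the lens; pixels are square), "cx", "cy" (the principal point, pixels), "dist" ([k1, k2, p1, p2, k3] as OpenCV has them; the pictures are not rectified), "T" (4x4, takes a point from camera to world coordinates). Camera axes: x right, y up, looking along -z (the intrinsics and any distortion apply to the point x, -y, -z); pixel columns grow to the right and rows downward; lengths in mm; the calibration is good to about 2 mm. A picture is of the moment at which its call begins. camera_model takes no time and is no camera call.
- job_done(): hands the job in, once; it reports no verdict.
The state is a dict: "clock": time; "joints": joint angles; "joint_vel": joint speeds; "joint_efforts": joint torques, N m; "position": TCP position; "ee_rot": TCP orientation; "contact_force": force on the tool from outside, world axes, zero at the start; "wrist_torque": the same for the moment, N m; "gripper_width": finger opening in mm.
Only numpy, scipy, OpenCV 4.12 (cv2) and the standard library are available. Lean on these libraries where they do the work, as an engineer would, in place of code of your own. Each camera call takes 0.05 s, during which the arm holds its last target.

### The job

Three look-alike closed parts tins stand on the bench; one is full, two are empty. Lift them by their handles to find the full one, then push it into the free bay of the low plywood shelf, square and fully home against the stop at the back. The empty tins must end up upright where they stood; leave the other things on the bench alone.

Things in the scene. Friction and masses are not known exactly. Their poses are not given: they have to be found in the camera images.
- tin_a: closed grey parts tin, metal lid, 112 mm long (its x), 72 wide (y), lid top at z = 45. Fixed bridge handle on the lid, along x: bar 76 long, 12 wide, z = 58 to 73, on posts at x = +-34; gap under the bar 13 high. Origin: centre of the underside; z up; same end for end. The full tin weighs about 0.6 kg, an empty one 0.17 kg (+-15 %)
- tin_b: looks exactly like tin_a, same size, axes and origin; any of the three may be the full one
- tin_c: looks exactly like tin_a, same size, axes and origin
- shelf: low plywood shelf fixed to the bench, clear acrylic top at z = 83 to 89 mm, two bays open towards the robot: the left one (as the robot sees it) is free, the other holds a black drawer unit. Origin: on the bench, middle of the free bay's mouth; x points into the bay, z up. It covers x = 0 to 94, y = -162 to +57; a tin cannot be put in from above
- bay_stop (a point): on the bench at the middle of the free bay's 35 mm high back stop (its front face), 85 mm behind the mouth. The bay is 96 wide between 9 mm walls that begin at the mouth; its floor is the bench. Axes as the shelf's. A tin that is home lengthwise has its origin 56 mm in front of this point and sticks out of the mouth by 27 mm
- pliers: bystander: pliers lying flat, blue grips, about 150 long, 13 high; origin under the pivot
- reel: bystander: black component reel lying flat, 120 across, 15 high; origin under its centre
- tape: bystander: roll of tape lying flat, 90 across, 24 high; origin under its centre
- panel: bystander: white circuit panel lying flat, 80 x 80, 9 high; origin under its centre
- jar: bystander: amber glass jar, 56 across, 90 high; origin under its centre
- table: the white work bench, top at z = 0, that everything stands on

How it is judged:
By the outcome, as a careful person would: the job done as asked, in the order asked, and still so for the second after the job is handed in, with the robot touching nothing.
It also fails if it takes over 64 s, if anything falls off the work surface, if the arm or the gripper's body presses on something with over 40 N, if the wrist force passes 120 N, or if a joint passes its speed limit or range.

## Working session

There is one attempt and no reset: what is moved stays moved. The work goes in short steps, Python scripts to look and compute and a shell command to move; the robot and the scene stay as the last step left them, time stands still between calls to the robot, and variables do not carry over. Pictures are saved under pics/ and viewed, and the job is handed in when it is done.

```bash
ls; mkdir -p pics; python3 - <<'E'
from bench import arm, imaging
import cv2, numpy as np
print(arm.read_state(), arm.nose_length)
for n in ("top","side"):
    im,d=imaging.get_image(n); cv2.imwrite(f"pics/{n}0.png",im); np.save(f"{n}0.npy",d)
    m=imaging.camera_model(n); print({k:(np.round(v,4).tolist()) for k,v in m.items()})
E
```

```text
pics
{'clock': 0.0, 'joints': array([ 1.41059337e+00,  3.85544970e-01,  6.58658386e-03, -4.85489701e-04,
       -1.19398406e+00, -2.58604376e-01]), 'joint_vel': array([ 0.00064016, -0.00013401,  0.00107576, -0.00160972, -0.00028224,
       -0.00085158]), 'joint_efforts': array([-1.48012555e-04, -3.92293632e+01,  1.88401741e+01,  4.18619379e+00,
       -4.63501914e-03, -4.63207073e-07]), 'position': array([253.97078581, 570.59379317, 302.81504627]), 'ee_rot': array([-5.44593653e-01,  8.38699321e-01, -6.43668864e-04, -8.87721766e-04]), 'contact_force': array([-0.25059135, -0.44366767, -0.98045682]), 'wrist_torque': array([0.01300753, 0.0432617 , 0.00692088]), 'gripper_width': 85.26345973905089} 72.6
{'vfov': 47.4379, 'cx': 247.8724, 'cy': 196.9039, 'dist': [-0.0556, 0.0, 0.0, 0.0, 0.0], 'T': [[-0.004, 0.9915, -0.1304, 373.638], [-1.0, -0.0045, -0.0033, 47.267], [-0.0039, 0.1304, 0.9915, 1127.0038], [0.0, 0.0, 0.0, 1.0]]}
{'vfov': 55.398, 'cx': 252.3913, 'cy': 191.0594, 'dist': [-0.0645, 0.0, 0.0, 0.0, 0.0], 'T': [[0.7101, 0.3885, -0.5872, 3.8336], [-0.7041, 0.3991, -0.5874, -496.1594], [0.0062, 0.8305, 0.5569, 542.8007], [0.0, 0.0, 0.0, 1.0]]}
```

View pics/top0.png

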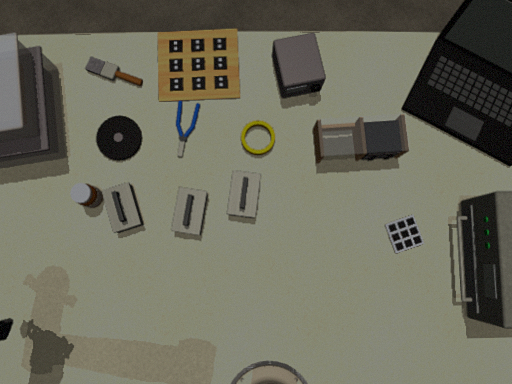

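View pics/side0.png

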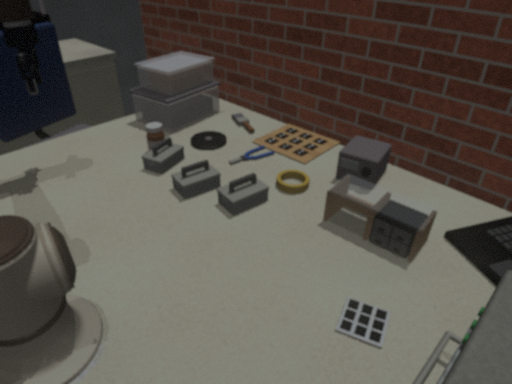

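The top view shows three tins at about (123,207), (190,211) and (244,194). The jar is at (87,195), next to the first tin. The free bay is at (341,142), with its mouth facing down in the image. Next I'll measure the handles and the shelf.

```bash
cat > h.py <<'E'
import cv2, numpy as np
from bench import arm, imaging
def K(m): 
    f=192/np.tan(np.radians(m["vfov"])/2); return np.array([[f,0,m["cx"]],[0,f,m["cy"]],[0,0,1.]])
def plane(n,px,z):
    m=imaging.camera_model(n); px=np.asarray(px,float).reshape(-1,1,2)
    u=cv2.undistortPoints(px,K(m),np.array(m["dist"]))[:,0]
    T=np.array(m["T"]); d=np.c_[u[:,0],-u[:,1],-np.ones(len(u))]@T[:3,:3].T
    o=T[:3,3]; return o+d*((z-o[2])/d[:,2])[:,None]
def proj(n,P):
    m=imaging.camera_model(n); T=np.linalg.inv(np.array(m["T"])); P=np.asarray(P,float).reshape(-1,3)@T[:3,:3].T+T[:3,3]
    return cv2.projectPoints(P*[1,-1,-1],np.zeros(3),np.zeros(3),K(m),np.array(m["dist"]))[0][:,0]
def shot(n,name):
    im,d=imaging.get_image(n); cv2.imwrite(f"pics/{name}.png",im); return im,d
E
python3 - <<'E'
from h import *
im=cv2.imread("pics/top0.png"); g=im.max(2)
for nm,(c,r) in dict(t1=(123,207),t2=(190,211),t3=(244,194)).items():
    # tin handle: dark component
    x0,y0=c-18,r-24
    sub=g[y0:y0+48,x0:x0+36]
    m=(sub<75).astype(np.uint8)
    n,l,s,ce=cv2.connectedComponentsWithStats(m)
    ds=[np.hypot(*(ce[i]-[18,24])) if s[i,4]>25 else 99 for i in range(1,n)]
    k=1+int(np.argmin(ds)); ys,xs=np.where(l==k)
    P=plane("top",np.c_[xs+x0,ys+y0],73)
    r_=cv2.minAreaRect(P[:,:2].astype(np.float32)); 
    _,V=np.linalg.eigh(np.cov(P[:,:2].T)); a=np.degrees(np.arctan2(V[1,1],V[0,1]))
    print(nm,s[k],np.round(r_[0],1),np.round(r_[1],1),round((a+90)%180-90,1))
for n,b in (("top",(75,160,270,250)),("top",(295,100,425,175)),("side",(130,110,280,220)),("side",(310,130,450,260))):
    s=cv2.imread(f"pics/{n}0.png")[b[1]:b[3],b[0]:b[2]]
    k=min(800//s.shape[1],600//s.shape[0],5)
    s=cv2.resize(s,None,fx=k,fy=k,interpolation=cv2.INTER_CUBIC); print(n,b,k)
    cv2.imwrite(f"pics/c_{n}_{b[0]}.png",cv2.convertScaleAbs(s,alpha=1.4))
E
```

```text
t1 [  7   8  15  34 224] [488.  364.9] [85.6 18. ] 18.7
t2 [ 11   8  11  32 196] [479.8 196.1] [16.  76.7] -8.5
t3 [ 14   7   8  33 154] [522.  61.] [12.3 79. ] -7.0
top (75, 160, 270, 250) 4
top (295, 100, 425, 175) 5
side (130, 110, 280, 220) 5
side (310, 130, 450, 260) 4
```

View pics/c_top_75.png

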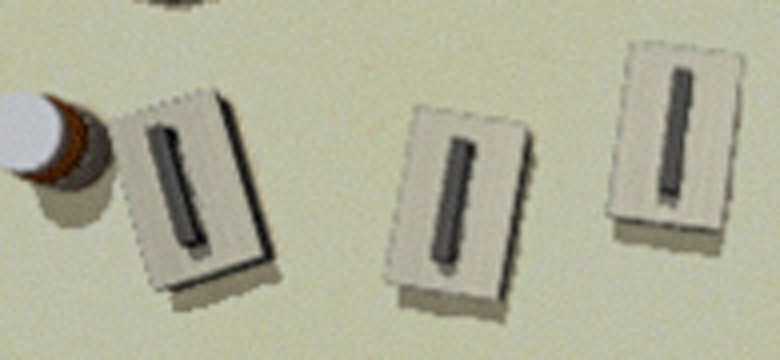

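View pics/c_top_295.png

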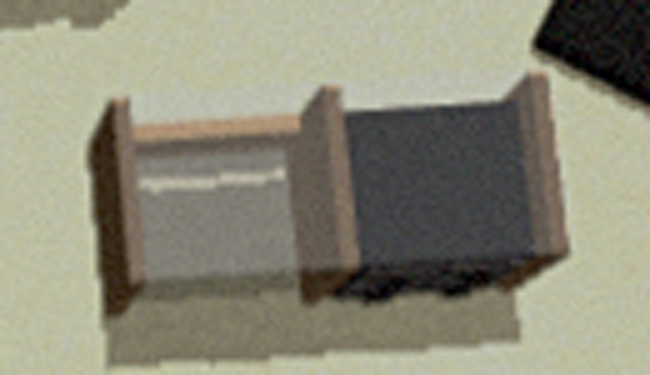

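View pics/c_side_310.png

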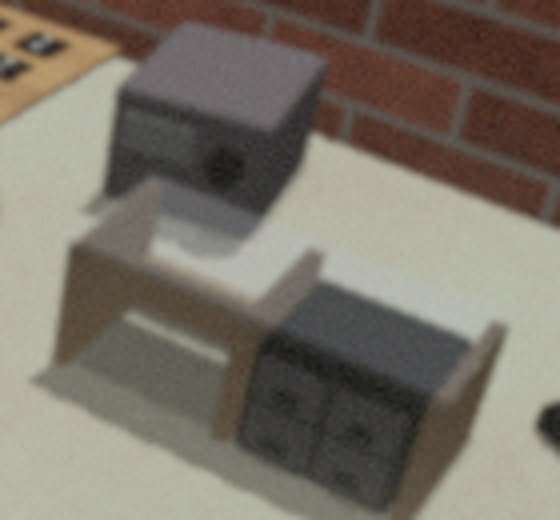

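```bash
cat >> h.py <<'E'
def cloud(n,d):
    m=imaging.camera_model(n); v,u=np.mgrid[:384,:512]
    un=cv2.undistortPoints(np.c_[u.ravel(),v.ravel()].astype(float).reshape(-1,1,2),K(m),np.array(m["dist"]))[:,0]
    T=np.array(m["T"]); z=d.ravel()[:,None]; P=np.c_[un[:,0],-un[:,1],-np.ones(len(un))]*z
    return (P@T[:3,:3].T+T[:3,3]).reshape(384,512,3)
E
python3 - <<'E'
from h import *
for n,b in (("top",(305,110,415,170)),("side",(315,165,440,265))):
    P=cloud(n,np.load(n+"0.npy")); q=P[b[1]:b[3],b[0]:b[2]].reshape(-1,3)
    print(n,np.histogram(q[:,2],bins=np.arange(-10,121,5)))
    z=(q[:,2]); s=q[(z>60)&(z<130)]
    r=cv2.minAreaRect(s[:,:2].astype(np.float32)); print(r, np.round(cv2.boxPoints(r),0).tolist())
P=cloud("top",np.load("top0.npy"))
np.set_printoptions(linewidth=250)
print(P[116:166:2,310:412:4,2].round().astype(int))
for t in ((123,207),(190,211),(244,194)): print(P[t[1],t[0]], )
# tins lid fits
for nm,(c,r) in dict(t1=(123,207),t2=(190,211),t3=(244,194)).items():
    Q=P[r-32:r+33,c-26:c+27].reshape(-1,3); Q=Q[(Q[:,2]>38)&(Q[:,2]<52)]
    print(nm,len(Q),cv2.minAreaRect(Q[:,:2].astype(np.float32)),Q[:,2].mean())
E
```

```text
top (array([  18, 1076, 1516,   71,   41,   58,   35,   33,   29,   23,   30,
         34,   53,   31,   31,   64,   20,   17,   67, 2095, 1228,    1,
          0,    0,    0,    0]), array([-10,  -5,   0,   5,  10,  15,  20,  25,  30,  35,  40,  45,  50,
        55,  60,  65,  70,  75,  80,  85,  90,  95, 100, 105, 110, 115,
       120]))
((663.7037353515625, -232.58993530273438), (96.31230926513672, 221.63401794433594), 4.040534019470215) [[608.0, -125.0], [623.0, -347.0], [720.0, -340.0], [704.0, -119.0]]
side (array([   4, 5563,  868,  182,  197,  220,  180,  216,  235,  184,  189,
        210,  217,  194,  209,  200,  236,   53,  163, 2469,   16,    0,
          0,    0,    0,    0]), array([-10,  -5,   0,   5,  10,  15,  20,  25,  30,  35,  40,  45,  50,
        55,  60,  65,  70,  75,  80,  85,  90,  95, 100, 105, 110, 115,
       120]))
((729.3217163085938, -214.96351623535156), (230.8861083984375, 248.61892700195312), 3.7155704498291016) [[606.0, -98.0], [622.0, -346.0], [853.0, -332.0], [836.0, -83.0]]
[[   0   -1    2    2    3    1    4   -1    1    1    1   -2   86   89 
[... 3057 characters left out ...]
3    1   -1   -2    2    3    0    0   -4   -1    2    0    3]
 [   1    1    4    2   -3   -1    0    4    3   -2   -2   -3    1    1    2    1   -1    3   -3    1    0    0   -2    3    1    5]]
[491.83274565 363.6382055   45.27284969]
[480.66774263 194.49763358  50.17371775]
[519.55377287  60.23866547  72.08312033]
t1 1127 ((492.8863525390625, 377.91973876953125), (117.3863296508789, 89.87358093261719), 18.27741813659668) 45.692106420060036
t2 1107 ((483.4097900390625, 199.70944213867188), (72.6327133178711, 112.9166030883789), 80.67406463623047) 45.68070817106276
t3 1121 ((526.0731811523438, 62.56377410888672), (71.93666076660156, 113.4913558959961), 82.36517333984375) 45.759383501998606
```

View pics/c_side_130.png

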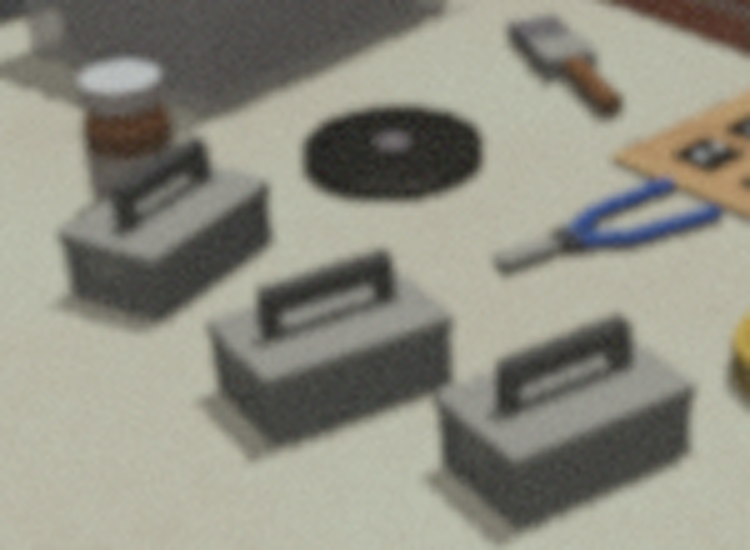

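```bash
cat >> h.py <<'E'
def handle(im,P,c,r):
    # dark pixels (bar) within lid, on plane z=73, plus depth points z>62
    g=im.max(2); S=(slice(r-24,r+25),slice(c-18,c+19))
    Q=P[S].reshape(-1,3); m=(Q[:,2]>64)&(Q[:,2]<80)&(g[S].ravel()<110)
    v,u=np.mgrid[S]; px=np.c_[u.ravel(),v.ravel()][m]
    W=plane("top",px,73)[:,:2].astype(np.float32)
    (cx,cy),(w,h),a=cv2.minAreaRect(W)
    C=cv2.fitLine(W,cv2.DIST_HUBER,0,.01,.01).ravel(); 
    return len(W),np.median(W,0).round(1),(round(cx,1),round(cy,1)),(round(w),round(h)),round(float(np.degrees(np.arctan(C[1]/C[0]))),1)
def go(x,y,z,yaw):
    "tool x yaw in deg (world). prints twist first, then tool shift in the turned frame"
    s=arm.read_state(); from scipy.spatial.transform import Rotation as R
    M=R.from_quat(s["ee_rot"]).as_matrix(); a=np.degrees(np.arctan2(M[1,0],M[0,0]))
    d=(yaw-a+90)%180-90; yf=np.radians(a+d)
    D=np.array([x,y,z])-s["position"]
    X=np.array([np.cos(yf),np.sin(yf),0]); Y=np.array([np.sin(yf),-np.cos(yf),0])
    print("t",round(s["clock"],2),"pos",s["position"].round(1),"yaw",round(a,2),"grip",round(s["gripper_width"],1),"F",s["contact_force"].round(1),
      "\n twist",round(-np.radians(d),3),"shift mm",np.round([D@X,D@Y,-D[2]],1))
E
python3 - <<'E'
from h import *
im=cv2.imread("pics/top0.png"); P=cloud("top",np.load("top0.npy"))
for c in ((123,207),(190,211),(244,194)): print(handle(im,P,*c))
# lid outlines by pixel: light lid contour on plane z=45
# shelf check drawing
yaw=np.radians(4.04); o=np.array([613.1,-183.5]); R=np.array([[np.cos(yaw),-np.sin(yaw)],[np.sin(yaw),np.cos(yaw)]])
def sh(x,y,z): return np.r_[o+R@[x,y],z]
for n in("top","side"):
    im=cv2.imread(f"pics/{n}0.png"); im=cv2.resize(im,None,fx=4,fy=4,interpolation=cv2.INTER_CUBIC)
    for z,col in ((89,(0,0,255)),(0,(0,255,0))):
        for a,b in (((0,57),(0,-162)),((0,57),(94,57)),((94,57),(94,-162)),((0,48),(94,48)),((0,-48),(94,-48)),((0,-57),(94,-57)),((94,-162),(0,-162))):
            p=proj(n,[sh(*a,z),sh(*b,z)])*4+1.5; cv2.line(im,*[tuple(map(int,q)) for q in p],col,1)
    b=(295,100,425,175) if n=="top" else (310,130,450,260)
    cv2.imwrite(f"pics/sh_{n}.png",im[b[1]*4:b[3]*4,b[0]*4:b[2]*4])
E
```

```text
(179, array([493.7, 368.4], dtype=float32), (492.9, 368.8), (77, 14), 18.5)
(167, array([483.3, 198.9], dtype=float32), (483.3, 199.0), (13, 76), -9.8)
(149, array([524.4,  62.6], dtype=float32), (525.0, 62.4), (12, 75), -7.3)
```

View pics/sh_top.png

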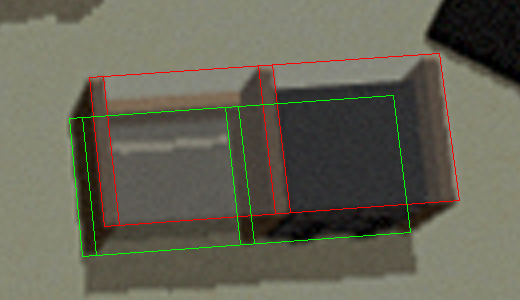

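View pics/sh_side.png

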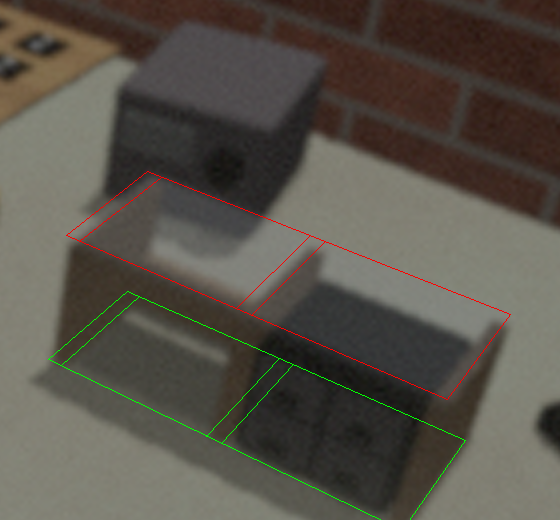

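```bash
python3 -c "
from h import *
go(493,368.6,302,108.5)"
```

```text
t 0.1 pos [254.  570.7 302.9] yaw -114.0 grip 85.5 F [ 0.9  0.4 -0.3] 
 twist -0.742 shift mm [ 267.5 -162.6    0.9]
```

```bash
python3 -m crank '{"delta_pos": [[0,0,0.01],[0,0,0.015],[0,0,0.015],[0,0,0.015],[0,0,0.015],[0,0,0.015]], "twist": [-0.1237,-0.1237,-0.1237,-0.1237,-0.1237,-0.1237]}' 0.45
python3 -m crank '{"delta_pos": [[0.0334,-0.0203,0],[0.0334,-0.0203,0],[0.0334,-0.0203,0],[0.0334,-0.0203,0],[0.0334,-0.0203,0],[0.0334,-0.0203,0],[0.0334,-0.0203,0],[0.0334,-0.0203,0]], "twist": [0,0,0,0,0,0,0,0]}'
python3 -c "
from h import *
go(493,368.6,123,108.5)"
```

```text
clock: 0.6
position: [254.0, 570.6, 217.7]
ee_rot: [0.813, -0.582, 0.0, 0.001]
contact_force: [-0.1, 0.3, 0.2]
gripper_width: 38.4
clock: 1.27
position: [494.0, 367.7, 218.5]
ee_rot: [0.812, -0.584, -0.0, 0.0]
contact_force: [0.7, 0.0, 0.0]
gripper_width: 38.6
t 1.27 pos [494.  367.7 218.5] yaw -71.46 grip 38.6 F [0.7 0.  0. ] 
 twist 0.001 shift mm [-1.2  0.7 95.5]
```

```bash
python3 -m crank '{"delta_pos": [[-0.001,0,0.015],[0,0,0.02],[0,0,0.02],[0,0,0.02],[0,0,0.015],[0,0,0.004]], "twist": [0,0,0,0,0,0]}'
python3 -m crank '{"delta_pos": [[0,0,0],[0,0,0],[0,0,0],[0,0,0],[0,0,0],[0,0,0]], "twist": [0,0,0,0,0,0]}' 0
python3 -c "
from h import *
go(493,368.6,123,108.5)
shot('side','s1');shot('top','t1')"
```

```text
clock: 1.77
position: [491.5, 368.7, 121.5]
ee_rot: [0.811, -0.584, -0.001, 0.003]
contact_force: [-0.3, 0.4, 0.8]
gripper_width: 38.4
clock: 2.27
position: [492.9, 370.4, 125.6]
ee_rot: [0.812, -0.584, 0.0, -0.001]
contact_force: [1.5, -0.0, -1.5]
gripper_width: 10.7
t 2.27 pos [492.9 370.4 125.6] yaw -71.47 grip 10.7 F [ 1.5 -0.  -1.5] 
 twist 0.0 shift mm [1.7 0.5 2.6]
```

View pics/s1.png

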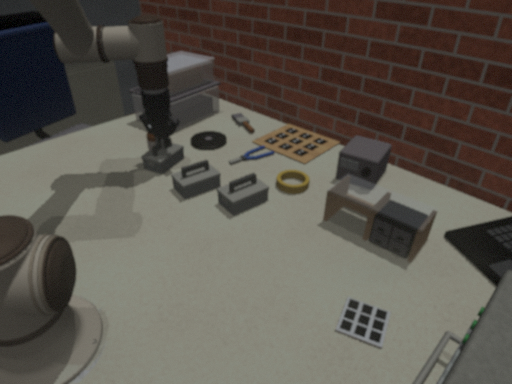

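The picture shows the gripper on the leftmost tin's handle at about (160,145). The width reads 10.7 mm on the 12 mm bar. Next I'll lift it and weigh it.

```bash
python3 -m crank '{"delta_pos": [[0,0,-0.006],[0,0,-0.01],[0,0,-0.01],[0,0,-0.01],[0,0,-0.004],[0,0,0],[0,0,0],[0,0,0]], "twist": [0,0,0,0,0,0,0,0]}'
for i in 1 2 3 4 5; do python3 -m crank '{"delta_pos": [[0,0,0]], "twist": [0]}' | grep -E 'force|width|position'; done; python3 -c "
from h import *
shot('side','s2')"
```

```text
clock: 3.03
position: [492.3, 369.8, 164.4]
ee_rot: [0.812, -0.584, -0.0, 0.001]
contact_force: [-0.7, -0.6, -6.3]
gripper_width: 10.7
position: [492.4, 369.9, 164.2]
contact_force: [-0.3, -1.0, -6.1]
gripper_width: 10.8
position: [492.5, 369.9, 164.3]
contact_force: [-0.1, 0.5, -6.5]
gripper_width: 10.4
position: [492.6, 370.1, 164.4]
contact_force: [0.1, -0.0, -7.1]
gripper_width: 10.4
position: [492.6, 370.1, 164.6]
contact_force: [0.1, -0.6, -5.6]
gripper_width: 10.7
position: [492.7, 370.2, 164.7]
contact_force: [-0.3, 0.8, -6.1]
gripper_width: 10.7
```

View pics/s2.png

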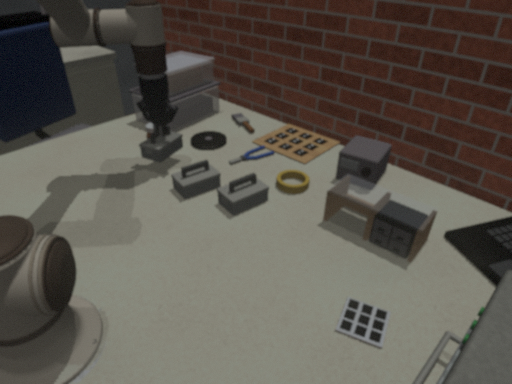

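It weighs 6.3 N (0.64 kg), so the first tin is the full one. An empty would read about 1.7 N. I'll raise it clear of the other tins and carry it to the front of the free bay.

```bash
python3 -m crank '{"delta_pos": [[0,0,-0.01],[0,0,-0.015],[0,0,-0.015],[0,0,-0.015],[0,0,-0.01]], "twist": [0,0.05,0.08,0.08,0.042]}'; python3 -c "
from h import *
go(543.3,-188.4,229,94.04)"
```

```text
clock: 3.92
position: [493.2, 370.6, 232.6]
ee_rot: [0.731, -0.683, 0.0, -0.002]
contact_force: [1.0, 0.8, -5.9]
gripper_width: 10.9
t 3.92 pos [493.2 370.6 232.6] yaw -86.08 grip 10.9 F [ 1.   0.8 -5.9] 
 twist -0.002 shift mm [561.1 -10.6   3.6]
```

```bash
python3 -m crank '{"delta_pos": [[0.008,0,0],[0.016,0,0],[0.024,0,0],[0.03,0,0],[0.03,0,0],[0.03,0,0],[0.03,0,0],[0.03,0,0]], "twist": [0,0,0,0,0,0,0,0]}'
python3 -m crank '{"delta_pos": [[0.03,-0.002,0],[0.03,-0.002,0],[0.03,-0.002,0],[0.03,-0.002,0],[0.03,-0.002,0],[0.03,0,0],[0.03,0,0],[0.03,0,0]], "twist": [0,0,0,0,0,0,0,0]}'
python3 -m crank '{"delta_pos": [[0.03,0,0],[0.03,0,0],[0.025,0,0],[0.018,0,0],[0.012,0,0],[0.005,0,0],[0,0,0],[0,0,0]], "twist": [0,0,0,0,0,0,0,0]}'
python3 -c "
from h import *
go(543.3,-188.4,128,94.04)
im,d=shot('top','t3')
P=cloud('top',d)"
```

```text
clock: 4.58
position: [505.6, 169.6, 229.0]
ee_rot: [0.732, -0.681, -0.0, 0.001]
contact_force: [0.4, -0.3, -6.5]
gripper_width: 10.7
clock: 5.25
position: [532.1, -68.5, 229.1]
ee_rot: [0.732, -0.681, -0.001, 0.001]
contact_force: [0.4, -0.5, -5.8]
gripper_width: 10.2
clock: 5.92
position: [541.9, -185.4, 229.5]
ee_rot: [0.732, -0.681, -0.001, 0.0]
contact_force: [0.1, 0.6, -5.9]
gripper_width: 11.0
t 5.92 pos [ 541.9 -185.4  229.5] yaw -85.91 grip 11.0 F [ 0.1  0.6 -5.9] 
 twist 0.001 shift mm [  3.1  -1.2 101.5]
```

View pics/t3.png

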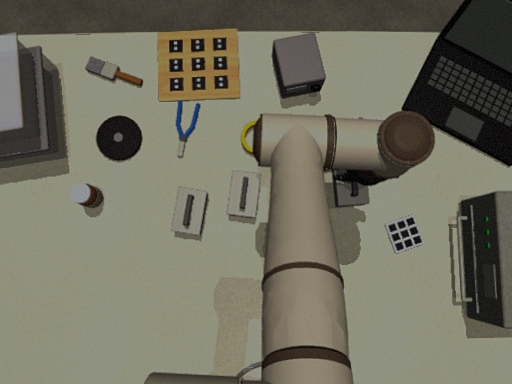

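```bash
python3 -m crank '{"delta_pos": [[0.003,0,0.01],[0,0,0.018],[0,0,0.02],[0,0,0.02],[0,0,0.015],[0,0,0.01],[0,0,0.004],[0,0,0]], "twist": [0,0,0,0,0,0,0,0]}'
python3 -c "
from h import *
go(583.2,-185.6,127,94.04)
im,d=shot('side','s4')
s=cv2.resize(im[130:280,290:450],None,fx=4,fy=4,interpolation=cv2.INTER_CUBIC);cv2.imwrite('pics/s4c.png',cv2.convertScaleAbs(s,alpha=1.4))"
```

```text
clock: 6.63
position: [542.5, -188.2, 131.9]
ee_rot: [0.732, -0.681, -0.001, 0.001]
contact_force: [-0.6, -0.0, -5.2]
gripper_width: 10.8
t 6.63 pos [ 542.5 -188.2  131.9] yaw -85.85 grip 10.8 F [-0.6 -0.  -5.2] 
 twist 0.002 shift mm [  0.3 -40.8   4.9]
```

View pics/s4c.png

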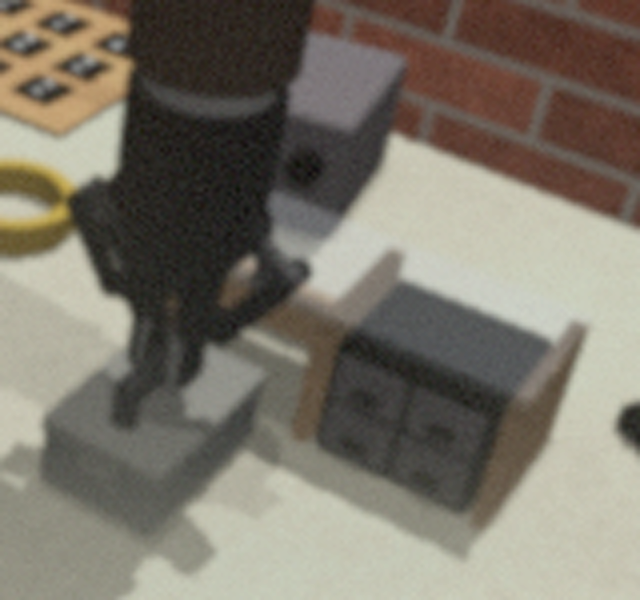

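The tin hangs level just in front of the free bay, with its front right corner at about (265,380) in the crop. I'll carry it 41 mm into the mouth and set it down.

```bash
python3 -m crank '{"delta_pos": [[0,-0.005,0],[0,-0.008,0],[0,-0.008,0],[0,-0.008,0],[0,-0.007,0],[0,-0.005,0.002],[0,0,0.002],[0,0,0]], "twist": [0,0,0,0,0,0,0,0]}'
python3 -m crank '{"delta_pos": [[0,0,0.001],[0,0,0.001],[0,0,0]], "twist": [0,0,0]}'
```

```text
clock: 7.35
position: [583.3, -185.6, 128.0]
ee_rot: [0.732, -0.681, -0.001, 0.0]
contact_force: [-1.2, -0.4, -6.4]
gripper_width: 10.5
clock: 7.6
position: [583.1, -185.8, 126.6]
ee_rot: [0.732, -0.681, -0.0, 0.0]
contact_force: [-0.7, -0.1, -6.7]
gripper_width: 10.9
```

```bash
python3 -m crank '{"delta_pos": [[0,0,0.001],[0,0,0.001],[0,0,0]], "twist": [0,0,0]}'
python3 -m crank '{"delta_pos": [[0,0,0],[0,0,0],[0,0,0],[0,0,0]], "twist": [0,0,0,0]}' 0.45
python3 -m crank '{"delta_pos": [[0,0,-0.01],[0,0,-0.02],[0,0,-0.03],[0,0,-0.03],[0,0,-0.03],[0,0,-0.02]], "twist": [0,0,0,0,0,0]}'
python3 -m crank '{"delta_pos": [[0,0.02,0],[0,0.035,0],[0,0.04,0],[0,0.03,0],[0,0.005,0]], "twist": [0,0,0,0,0]}' 0
python3 -c "
from h import *
for n in('side','top'):
    im,d=shot(n,n+'5'); np.save(n+'5.npy',d)
    b=(290,130,450,280) if n=='side' else (290,110,450,230)
    s=cv2.resize(im[b[1]:b[3],b[0]:b[2]],None,fx=4,fy=4,interpolation=cv2.INTER_CUBIC);cv2.imwrite(f'pics/{n}5c.png',cv2.convertScaleAbs(s,alpha=1.4))
go(520,-190,127,94.04)"
```

```text
clock: 7.85
position: [583.6, -186.0, 125.6]
ee_rot: [0.732, -0.681, 0.0, 0.0]
contact_force: [-1.4, -0.9, -3.2]
gripper_width: 10.6
clock: 8.18
position: [584.3, -185.8, 125.7]
ee_rot: [0.732, -0.681, 0.001, -0.001]
contact_force: [-0.6, 0.1, -0.4]
gripper_width: 38.4
clock: 8.68
position: [584.4, -186.0, 269.6]
ee_rot: [0.732, -0.681, 0.003, -0.001]
contact_force: [1.2, 0.3, -0.2]
gripper_width: 38.1
clock: 9.1
position: [449.2, -195.0, 265.9]
ee_rot: [0.731, -0.682, -0.001, 0.0]
contact_force: [-1.0, 0.0, 0.8]
gripper_width: 0.1
t 9.2 pos [ 453.1 -195.2  266.5] yaw -85.93 grip 0.0 F [ 1.6 -0.2 -0. ] 
 twist 0.001 shift mm [ -0.5 -67.1 139.5]
```

View pics/side5c.png

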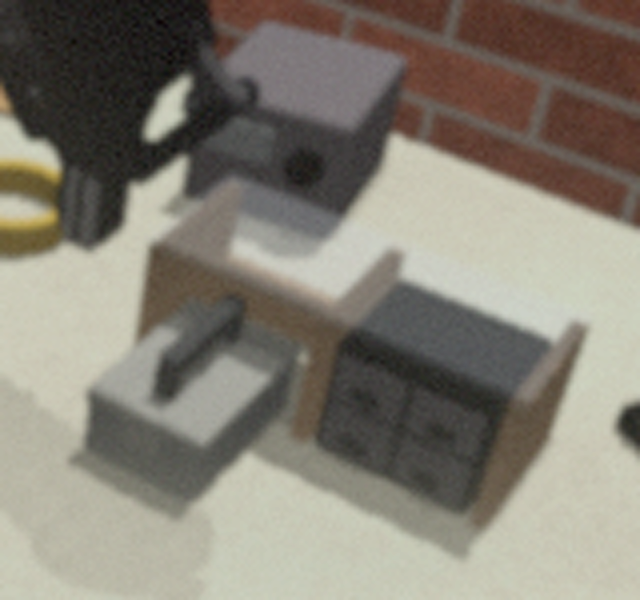

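View pics/top5c.png

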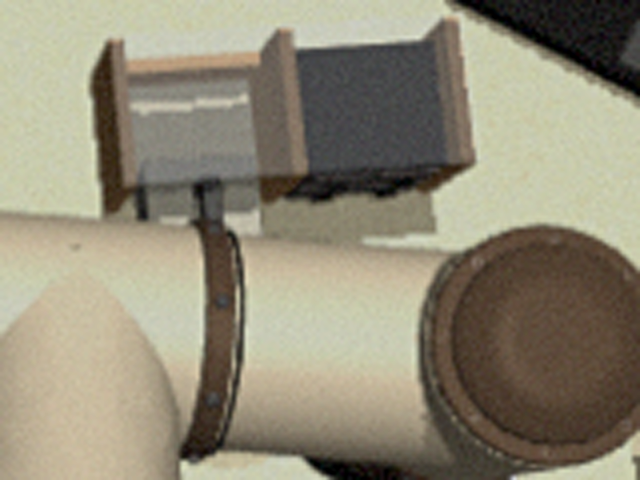

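The tin stands in the mouth, roughly square and centred, and the gripper is clear behind it. I'll lower the part-opened fingers behind the tin so they push its end face at two points.

```bash
python3 -m crank '{"delta_pos": [[0,-0.005,0.01],[0,-0.005,0.025],[0,0,0.035],[0,0,0.035],[0,0,0.03],[0,0,0.02],[0,0,0.009],[0,0,0]], "twist": [0,0,0,0,0,0,0,0]}' 0.4
python3 -c "
from h import *
go(516,-190.3,100,94.04)
im,d=shot('side','s6')
s=cv2.resize(im[130:280,290:450],None,fx=4,fy=4,interpolation=cv2.INTER_CUBIC);cv2.imwrite('pics/s6c.png',cv2.convertScaleAbs(s,alpha=1.4))"
```

```text
clock: 9.87
position: [464.1, -194.1, 98.0]
ee_rot: [0.732, -0.681, -0.002, 0.002]
contact_force: [-0.3, 0.4, 0.1]
gripper_width: 34.1
t 9.87 pos [ 464.1 -194.1   98. ] yaw -85.89 grip 34.1 F [-0.3  0.4  0.1] 
 twist 0.001 shift mm [ -0.1 -52.1  -2. ]
```

View pics/s6c.png

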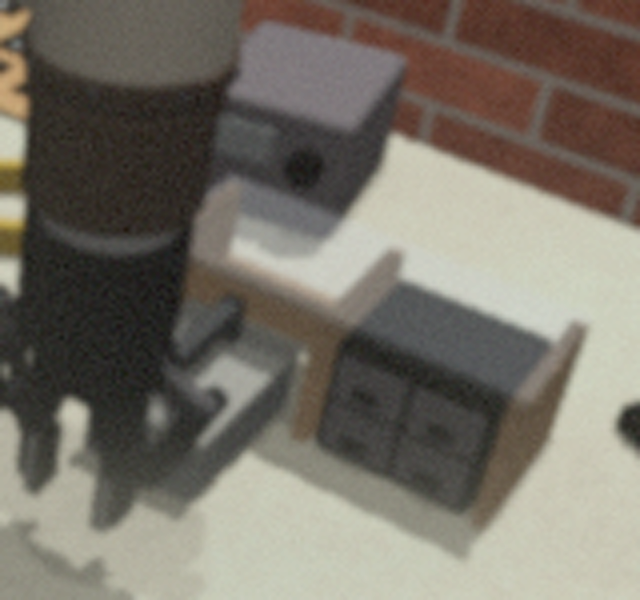

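```bash
python3 -m crank '{"delta_pos": [[0,-0.008,-0.002],[0,-0.012,-0.002],[0,-0.012,0],[0,-0.008,0],[0,-0.004,0],[0,0,0]], "twist": [0,0,0,0,0,0]}'
for i in 1 2; do python3 -m crank '{"delta_pos": [[0,-0.004,0],[0,-0.005,0],[0,-0.005,0],[0,-0.005,0],[0,-0.001,0]], "twist": [0,0,0,0,0]}'; done
python3 -c "
from h import *
go(575.2,-186.2,102,94.04)"
```

```text
clock: 10.42
position: [509.4, -191.1, 105.9]
ee_rot: [0.732, -0.681, 0.001, -0.001]
contact_force: [0.7, 0.0, 0.1]
gripper_width: 34.0
clock: 10.83
position: [527.0, -189.8, 104.5]
ee_rot: [0.732, -0.682, -0.001, 0.001]
contact_force: [-4.7, -0.7, 2.7]
gripper_width: 34.5
clock: 11.25
position: [548.6, -188.2, 104.6]
ee_rot: [0.732, -0.681, 0.0, -0.0]
contact_force: [-1.6, -0.8, 0.7]
gripper_width: 34.4
t 11.25 pos [ 548.6 -188.2  104.6] yaw -85.9 grip 34.4 F [-1.6 -0.8  0.7] 
 twist 0.001 shift mm [ -0.2 -26.7   2.6]
```

```bash
python3 -m crank '{"delta_pos": [[0,-0.004,0],[0,-0.005,0],[0,-0.005,0],[0,-0.003,0],[0,-0.001,0],[0,0,0]], "twist": [0,0,0,0,0,0]}'
for i in 1 2 3; do python3 -m crank '{"delta_pos": [[0,-0.001,0],[0,-0.001,0],[0,0,0]], "twist": [0,0,0]}' | grep -E 'pos|force'; done
```

```text
clock: 11.75
position: [566.5, -186.9, 104.9]
ee_rot: [0.732, -0.681, 0.001, -0.0]
contact_force: [-0.9, -0.8, -0.5]
gripper_width: 34.5
position: [567.4, -186.9, 105.0]
contact_force: [-3.5, -0.4, -0.1]
position: [569.8, -186.8, 105.0]
contact_force: [-3.7, -0.7, -0.4]
position: [571.9, -186.6, 104.9]
contact_force: [-2.5, -0.8, 0.9]
```

```bash
for i in 1 2 3 4; do python3 -m crank '{"delta_pos": [[0,-0.001,0],[0,-0.0005,0],[0,0,0]], "twist": [0,0,0]}' | grep -E 'pos|force'; done
```

```text
position: [573.3, -186.5, 104.9]
contact_force: [-3.2, -0.8, 1.8]
position: [574.8, -186.4, 104.9]
contact_force: [-3.3, -0.4, 0.2]
position: [576.3, -186.3, 105.0]
contact_force: [-3.5, -0.2, 0.7]
position: [576.6, -186.3, 104.9]
contact_force: [-7.5, -1.4, 4.1]
```

```bash
for i in 1 2 3; do python3 -m crank '{"delta_pos": [[0,-0.001,0],[0,-0.0005,0],[0,0,0]], "twist": [0,0,0]}' | grep -E 'pos|force'; done
python3 -c "
from h import *
print(arm.read_state()['wrist_torque'])
im,d=shot('side','s7')
s=cv2.resize(im[130:280,290:450],None,fx=4,fy=4,interpolation=cv2.INTER_CUBIC);cv2.imwrite('pics/s7c.png',cv2.convertScaleAbs(s,alpha=1.4))"
```

```text
position: [576.8, -186.3, 104.9]
contact_force: [-9.1, -0.8, 6.7]
position: [577.0, -186.3, 104.9]
contact_force: [-11.9, -0.5, 9.1]
position: [577.3, -186.2, 104.8]
contact_force: [-14.0, -1.0, 10.5]
[-0.19200204  4.10256294  0.03359702]
```

View pics/s7c.png

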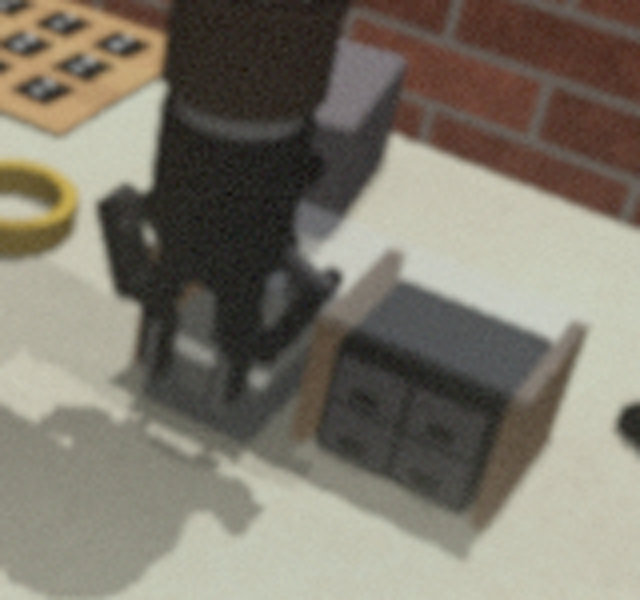

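```bash
python3 -m crank '{"delta_pos": [[0,0.003,0],[0,0.008,0],[0,0.015,0],[0,0.025,0],[0,0.02,0],[0,0,0]], "twist": [0,0,0,0,0,0]}'
python3 -m crank '{"delta_pos": [[0,0.02,-0.02],[0,0.02,-0.03],[0.02,0,-0.03],[0.03,0,-0.03],[0.035,0,-0.03],[0.035,0,-0.03],[0.03,0,-0.02],[0.02,0,0]], "twist": [0,0,0,0,0,0,0,0]}'
python3 -c "
from h import *
for n in('side','top'):
    im,d=shot(n,n+'8'); np.save(n+'8.npy',d)
    b=(290,130,450,280) if n=='side' else (290,110,450,230)
    s=cv2.resize(im[b[1]:b[3],b[0]:b[2]],None,fx=4,fy=4,interpolation=cv2.INTER_CUBIC);cv2.imwrite(f'pics/{n}8c.png',cv2.convertScaleAbs(s,alpha=1.4))
"
```

```text
clock: 14.8
position: [508.9, -190.8, 105.1]
ee_rot: [0.731, -0.682, 0.0, -0.001]
contact_force: [-0.1, -0.1, -0.2]
gripper_width: 34.0
clock: 15.47
position: [486.2, -360.0, 295.4]
ee_rot: [0.732, -0.681, 0.008, -0.002]
contact_force: [0.3, 0.1, -0.2]
gripper_width: 34.1
```

View pics/side8c.png

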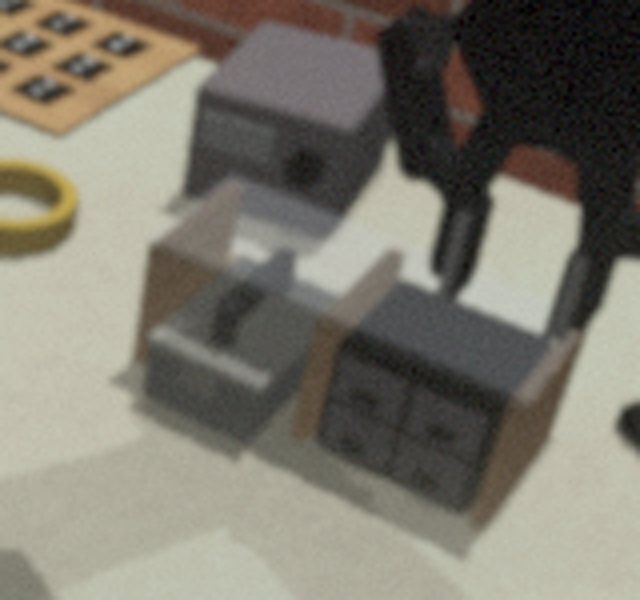

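View pics/top8.png

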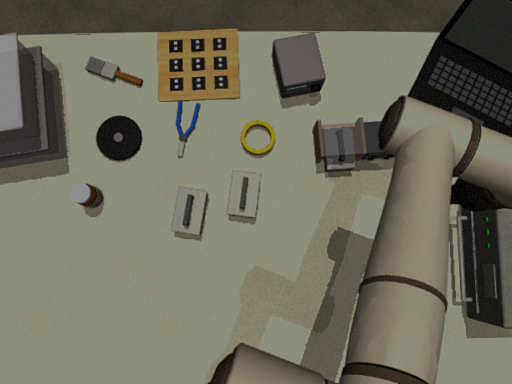

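```bash
python3 - <<'E'
from h import *
yaw=np.radians(4.04); o=np.array([613.1,-183.5]); R=np.array([[np.cos(yaw),-np.sin(yaw)],[np.sin(yaw),np.cos(yaw)]])
for n in('top','side'):
    P=cloud(n,np.load(n+'8.npy')); Q=P[110:260,300:400].reshape(-1,3)
    L=(Q[:,:2]-o)@R; m=(Q[:,2]>39)&(Q[:,2]<51)&(abs(L[:,1])<44)&(L[:,0]>-60)&(L[:,0]<-2); L=L[m]
    print(n,m.sum(),np.percentile(L[:,0],[1,3,50,97]).round(1),'y',np.percentile(L[:,1],[1,99]).round(1))
    # front edge per y-bin
    e=[(c,np.percentile(L[abs(L[:,1]-c)<5,0],5)) for c in range(-30,31,10) if (abs(L[:,1]-c)<5).sum()>5]
    e=np.array(e); print(e.round(1).tolist(),'slope deg',np.degrees(np.polyfit(e[:,0],e[:,1],1)[0]).round(1))
    im=cv2.imread(f'pics/{n}8.png'); im=cv2.resize(im,None,fx=5,fy=5,interpolation=cv2.INTER_CUBIC)
    c=[np.r_[o+R@np.array(p),45] for p in((-27,36),(-27,-36),(85,-36),(85,36))]
    p=proj(n,c)*5+2; cv2.polylines(im,[p.astype(np.int32)],True,(0,0,255),1)
    h=[np.r_[o+R@np.array(p),73] for p in((-9,0),(67,0))]; p2=proj(n,h)*5+2; cv2.line(im,*[tuple(map(int,q)) for q in p2],(0,255,0),1)
    x,y=p.mean(0).astype(int); cv2.imwrite(f'pics/{n}8o.png',cv2.convertScaleAbs(im[y-200:y+200,x-250:x+250],alpha=1.4))
im=cv2.imread("pics/top8.png"); P=cloud("top",np.load("top8.npy"))
for c in ((190,211),(244,194)): print(handle(im,P,*c))
E
```

```text
top 251 [-26.2 -24.6 -14.5  -2.8] y [-33.8  37. ]
[[-30.0, -26.4], [-20.0, -23.8], [-10.0, -23.8], [0.0, -24.4], [10.0, -23.7], [20.0, -23.4], [30.0, -24.3]] slope deg 1.5
side 263 [-26.1 -25.5 -15.4  -3.1] y [-35.6  33.8]
[[-30.0, -25.7], [-20.0, -25.1], [-10.0, -25.5], [0.0, -24.7], [10.0, -23.6], [20.0, -24.1], [30.0, -23.9]] slope deg 1.9
(158, array([483.3, 198.7], dtype=float32), (483.5, 198.8), (13, 75), -9.4)
(152, array([524.4,  62.6], dtype=float32), (525.0, 62.4), (12, 75), -7.8)
```

View pics/top8o.png

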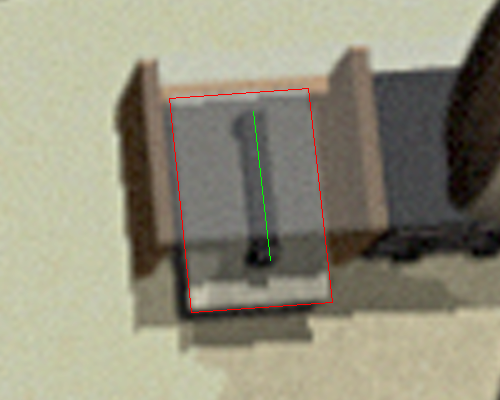

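View pics/side8o.png

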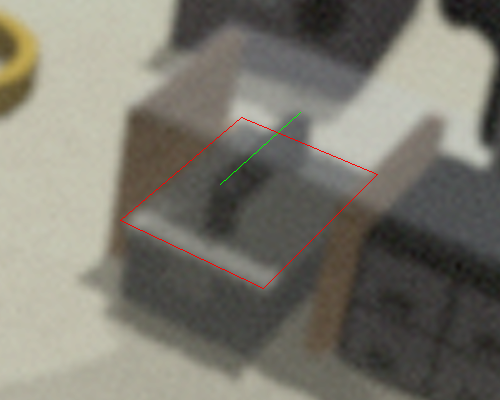

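```bash
python3 - <<'E'
from h import *
def fit(n,cols,img,z,rows,sgn,lab):
    g=cv2.GaussianBlur(cv2.imread(img),(0,0),0.8).astype(float).mean(2); pts=[]
    for c in cols:
        d=np.diff(g[rows[0]:rows[1],c])*sgn; k=int(np.argmax(d))
        if 0<k<len(d)-1: a,b,e=d[k-1:k+2]; k=k+.5*(a-e)/(a-2*b+e+1e-9)
        pts.append((c,rows[0]+k+.5))
    W=plane(n,pts,z)[:,:2].astype(np.float32); v=cv2.fitLine(W[:,::-1].copy(),cv2.DIST_HUBER,0,.01,.01).ravel()
    print(lab,'yaw',round(float(-np.degrees(np.arctan(v[1]/v[0]))),2),'pt',W.mean(0).round(1),'rows',np.round([p[1] for p in pts],1))
# tin rear lid edge (top): bright lid -> dark face
fit("top",range(328,354),"pics/top8.png",45,(160,176),-1,"tin rear lid edge")
# shelf back stop/tan strip top edge in first image
fit("top",range(323,354),"pics/top0.png",35,(120,134),-1,"stop front-lower edge")
# depth based shelf yaw: boundary in z>80 across cols
P=cloud("top",np.load("top0.npy")); 
for lab in("front","back"):
    E=[]
    for c in range(320,402):
        q=P[105:170,c]; q=q[(q[:,2]>81)&(q[:,2]<97)]
        if len(q)<10: continue
        E.append(q[-1,:2] if lab=="front" else q[0,:2])
    E=np.array(E,np.float32); v=cv2.fitLine(E[:,::-1].copy(),cv2.DIST_HUBER,0,.01,.01).ravel(); print(lab,-np.degrees(np.arctan(v[1]/v[0])).round(2),E.mean(0))
E
```

```text
tin rear lid edge yaw 4.21 pt [ 588.1 -183.2] rows [169.  169.  169.  168.9 168.8 168.7 168.5 168.5 168.4 168.3 168.4 168.4
 168.3 168.2 168.2 168.1 168.1 168.  167.8 167.6 167.5 167.5 167.4 167.3
 167.1 167. ]
stop front-lower edge yaw 3.72 pt [ 698.9 -182.6] rows [127.7 127.7 127.7 127.5 127.4 127.4 127.4 127.3 127.3 127.3 127.2 127.1
 127.  126.8 126.7 126.8 126.6 126.5 126.5 126.4 126.3 126.3 126.3 126.2
 126.2 126.2 126.2 126.1 126.  126.  125.8]
front 3.69 [ 616.1366  -224.48735]
back 4.17 [ 709.39374 -227.93015]
```

The tin's yaw is 4.2° against 3.7–4.2° for the shelf. Its outer edge is 111 mm in front of the stop face, and a tin that is home would be at 112 mm. The other two tins haven't moved and the arm is clear, so I'm handing in.

```bash
python3 -c "
from h import *
print(job_done()); print(arm.read_state()['clock'])"
```

```text
Traceback (most recent call last):
NameError: name 'job_done' is not defined
```

```bash
python3 -c "
from bench import arm, job_done
print(job_done()); print(arm.read_state()['clock'])"
```

```text
the job is handed in; nothing more can be done
None
the job is handed in; nothing more can be done
```

The full tin is in the free bay, against the back stop and square to within about half a degree. I handed the job in at about 15.6 s on the clock.

**Finding it:** I lifted the leftmost tin, nearest the jar, by its handle. It read about 6.3 N (0.64 kg), where an empty would read about 1.7 N. That settled it, so I did not lift the other two.

**Placing it:** I carried it over the other tins, set it down in the bay mouth, and pushed its end face with the part-opened fingers. The push force rose to about 14 N along the bay when the tin met the stop, with about 10 N vertical as well. I took the vertical part as the fingertips pressing on the end face.

**Last checks:**
- **Squareness:** one image edge fit gave the tin a yaw of 4.2° and the shelf 3.7–4.2°. A rougher depth-based slope suggested the tin was 1.5–1.9° off. I trusted the edge fit, which has less noise.
- **Fully home:** the outer lid edge is about 111 mm in front of the stop face, against 112 expected. The depth data shows it sticking out 24–26 mm, against 27 expected. Both agree within the calibration error of about 2 mm.
- **Other items:** the two other tins are within 0.3 mm of where they stood. The jar, reel, pliers and tape look unmoved in the last top picture. The arm hid the panel there, so I did not check it at the end, but nothing was moved near it at bench level.
- **Arm:** it was clear of everything, with no contact force reading.

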